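# Pack up the paint box: palette leaf down, lid shut

## Robot

A 6-joint arm with a two-finger parallel gripper is mounted at the origin on the work surface. World frame = base frame: x ahead of the robot, y to its left, z up, the work surface at z = 0. Lengths are in mm, angles in rad, forces in N, time in s.
With the tool pointing down it reaches from about 350 to 925 mm from the base axis. Payload 6.4 kg.
Tool frame: the origin (TCP) lies at the very end of the fingers, on their centre line; the grasp point (between the pads) lies manip.pinch_z behind it (manip.pinch_z is the distance from the TCP to the grasp point, in mm); x points along the fingers, z is the direction in which the jaws open and shut, and the axes are right-handed (so a half turn about x gives the same grasp; the last joint's range is limited). The gripper opens to 85 mm and grips with 20 to 120 N. Pads are 22 mm wide; open, the fingers measure 114 mm over their backs; the gripper's body (76 mm by 85 mm) begins 54 mm behind the grasp point. The pads swing forward as they close: fully open they stand 13 mm farther back than shut.
Start: joints at [1.027, 0.245, 1.558, -0, 1.339, -0.174], TCP at [234.927, 606.072, 231.29] pointing down, gripper open.
Joint ranges: [-3.13, 3.13], [-1.02, 2.26], [0.13, 2.54], [-0.95, 4.09], [0.21, 2.88], [-2.74, 2.74]. Speed limits (rad/s): [2.57, 2.57, 3.14, 3.14, 3.14, 3.14].

## Interface

Orientations are given as a 3x3 rotation matrix whose columns are the frame's x, y, z axes.
In Python, from cell import manip gives the robot as it stands.
- The arm moves only by the shell command python3 -m creep 'ROWS' [FORCE]. ROWS is JSON, a list of rows, each a list of 5 numbers: the shift along the tool's x, y, z in cm, then the turn about the tool's x in degrees, then the finger opening in cm, from 0 to 8.54. In form: [[dx, dy, dz, twist, hand], ...]. A call has 1 to 12 rows; each row is the pose to reach, as a shift and turn from the pose commanded when the call began, along the tool's axes at that moment; what a row does not reach only later rows make up. A row lasts 1/10 s, in which the tool goes at most 50 mm and 8.59 degrees, less where a joint would pass 70% of its speed; a pose out of reach is approached as far as the arm can. A call with a gripper value outside its range is refused whole. The fingers move at their own pace and stop on an object; FORCE is the grip in N (left out, the last holds). Time passes only in rows, so rows that repeat a pose let the fingers close. It gives the time, the measured TCP pose, the force and the opening at its end, in the units of the state.
- manip.state(): the state, without advancing time (a new reading comes with each control period).
- manip.get_image(name): name is "scene" or "top" or "wrist"; returns a dict with "pixels" (400x640x3 uint8, red, green, blue), "intrinsics" (3x3 intrinsics, pixels), "dist" ([k1, k2, p1, p2, k3] as OpenCV has them; the pictures are not rectified), "T" (4x4, takes a point from camera to world coordinates). Camera axes: x right, y up, looking along -z (the intrinsics and any distortion apply to the point x, -y, -z); pixel columns grow to the right and rows downward; lengths in mm; the calibration is good to about 2 mm. A picture is of the moment at which its call begins. There is no depth.
- manip.finish_job(): hands the job in, once; it reports no verdict.
Trained networks look in a picture, given as the dict that the camera call returned (one of the last four; its "shot" number tells which), for a name from the list of things; names that differ only in an ending like _2 or _b are one class to them, and where a whole thing is asked for, a point or a joint stands for the part that bears it (a point fixed in the world has none). Each returns a list of dicts, best first, with "confidence" (0 to 1); they miss things now and then, are a little off and sometimes report something else, mostly with a low value. They report only what shows in the picture. A call takes as long as a camera call.
- manip.look_for(picture, query): "box" ([centre column, centre row, width, height] in pixels, round what is visible of it).
- manip.outline_of(picture, query): "pixels" (400x640 bool, what is visible of it) and "box" ([centre column, centre row, width, height] in pixels, round what is visible of it).
- manip.mark_of(picture, query): "position" ([row, column] in pixels: a listed point, or the origin of a listed thing).
The state is a dict: "time_s": time; "q": joint angles; "joint_vel": joint speeds; "joint_efforts": joint torques, N m; "position": TCP position; "orientation": TCP orientation; "contact_force": force on the tool from outside, world axes, zero at the start; "moment": the same for the moment, N m; "opening": opening from 0.0 (shut) to 1.0 (fully open).
Only numpy, scipy, OpenCV 4.12 (cv2) and the standard library are available. Lean on these libraries where they do the work, as an engineer would, in place of code of your own. Each camera call takes 0.05 s, during which the arm holds its last target. There are 200 camera calls.

## Task

Pack up the open wooden paint box: first fold its upright palette leaf down until it lies flat over the paint tubes, and only then swing the lid over and press it fully shut. Do it by gentle pushing with the fingers: do not pinch the leaf or the lid between them, lift nothing, and do not slam the lid or force it against the leaf. Leave the box where it stands and the paint tube, jar and tape roll beside it undisturbed, and finish with the hand clear of everything.

Things in the scene. Friction and masses are not known exactly. Their poses are not given: they have to be found in the camera images.
- paintbox: Open beech paint box, loose on the table but firm (3 kg): 300 x 220 mm, 75 mm high, walls 8 mm. Origin: centre of its underside. x runs along both hinge lines (300 mm side), y from the front (strap handle, 19 mm out, under 43 mm high) to the back (lid hinges), z up. Tubes and brushes inside lie below 52 mm.
- leaf (a joint): Palette leaf's angle, rad: 0 = flat on its ledges in the box, pi/2 = upright, stop at 1.70; starts near upright. It folds towards the back of the box (+y) and down. A stiff hinge keeps it wherever it is left; 1 to 3 N near its free edge moves it. Flat, its upper face is 63 mm above the table, 12 mm below the box's rim.
- leaf_hinge (a point): Middle of the leaf's hinge line, at y = -96 mm, z = 60 mm in the box frame (mid thickness of the leaf). Its axes are the leaf's: x along the hinge, y from the hinge to the free edge, z out of the stained face (which looks to the front when upright, up when flat).
- leaf_edge (a point): Middle of the leaf's free edge, 180 mm from its hinge line, mid thickness; axes as leaf_hinge. The leaf is a 6 mm plywood panel, 274 mm along the hinge, with a cream mixing area and dried colour stains. This point lies in the mouth of a finger notch 40 mm wide, 12 mm deep.
- lid (a joint): Lid's angle, rad: 0 = shut on the box's rim, pi/2 = upright, stop at 1.98; starts about upright or leaning to the back. It swings to the front (-y) and down. A stiff hinge keeps it wherever it is left, so it must be pressed right down; 2 to 6 N at its free edge moves it. A raised leaf stands in its way. Shut, its top is 101.5 mm above the table.
- lid_hinge (a point): Middle of the lid's hinge line, at y = +112 mm, z = 75.5 mm in the box frame. Its axes are the lid's: x along the hinge, y from the free edge to the hinge, z out of the outer face (which looks to the back when upright, up when shut).
- lid_edge (a point): Middle of the lid's free edge at the corner with its outer face: 222 mm from the hinge line along the lid, 26 mm out from it; axes as lid_hinge. The lid is a shallow wooden tray 300 x 220 mm, 26 mm deep in all, rim 8 mm wide, about 0.35 kg, with a cream painting board inside.
- paint_tube: Large black and red paint tube standing on its white cap, 62 x 42 mm at its widest, 160 mm tall, 0.2 kg; origin at the centre of its foot. Beside the box; leave it alone.
- medium_jar: Closed glass jar with a red cap, 68 mm across, 85 mm tall, 0.3 kg; origin at the centre of its foot. Beside the box; leave it alone.
- tape_roll: Roll of pale yellow masking tape lying flat, 100 mm across, 38 mm high; origin at the centre of its underside. Beside the box; leave it alone.

How it is judged (in metres and radians):
On the way, in this order (a step that is already met when the one before it is completed fails the run):
1. the palette leaf is folded flat while the lid is still open (value of joint leaf below 0.06 rad and value of joint lid above 1.2 rad), for 0.2 s.
2. the lid is pressed fully shut over the flat leaf (value of joint lid below 0.03 rad and value of joint leaf below 0.06 rad), for 0.2 s.
At the end, for the whole second after the job is handed in: The leaf lies flat (within 0.06 rad, about 10 mm at its edge) and the lid is shut over it (within 0.03 rad, about 6 mm at its edge) and at rest; the box is within 30 mm of where it stood, level on the table; tube, jar and tape roll are within 25 mm of where they were and upright (all of step 2 and velocity of joint lid below 0.05 rad/s and linear speed of paintbox below 0.02 m/s and distance of paintbox from where it was at the start of the episode below 0.03 m and angle between paintbox's own z axis and vertical below 0.03 rad and not (distance of paint_tube from where it was at the start of the episode above 0.025 m or angle between paint_tube's own z axis and vertical above 0.25 rad) and not (distance of medium_jar from where it was at the start of the episode above 0.025 m or angle between medium_jar's own z axis and vertical above 0.25 rad) and not (distance of tape_roll from where it was at the start of the episode above 0.025 m or angle between tape_roll's own z axis and vertical above 0.25 rad)); the robot touches nothing.
It fails at once if the paint box is lifted or tipped (height (world z) of paintbox above 0.012 m or angle between paintbox's own z axis and vertical above 0.12 rad).
It fails at once if the lid is forced against the leaf (over 3 N between them) (contact force between lid and leaf above 3 N).
It fails at once if the leaf or the lid is pinched (the fingers bear on it with the point between their pads inside its thickness) ((contact force between the fingers and leaf above 2 N and x of the grasp point in the frame of leaf_edge between -0.15 and 0.15 m and y of the grasp point in the frame of leaf_edge between -0.182 and 0.005 m and z of the grasp point in the frame of leaf_edge between -0.006 and 0.006 m) or (contact force between the fingers and lid above 2 N and x of the grasp point in the frame of lid_edge between -0.15 and 0.15 m and y of the grasp point in the frame of lid_edge between -0.01 and 0.222 m and z of the grasp point in the frame of lid_edge between -0.028 and 0.002 m)).
It fails at once if the lid is slammed (closing faster than 2.5 rad/s over the last 0.3 rad), or leaf or lid is pressed roughly (over 70 N) ((value of joint lid below 0.3 rad and velocity of joint lid below -2.5 rad/s) or contact force between the fingers and leaf above 70 N or contact force between the fingers and lid above 70 N).
It fails at once if the tube, jar or tape roll is lifted, pushed more than 25 mm or knocked over ((distance of paint_tube from where it was at the start of the episode above 0.025 m or angle between paint_tube's own z axis and vertical above 0.25 rad) or height (world z) of any of paint_tube, medium_jar, tape_roll above 0.015 m or (distance of medium_jar from where it was at the start of the episode above 0.025 m or angle between medium_jar's own z axis and vertical above 0.25 rad) or (distance of tape_roll from where it was at the start of the episode above 0.025 m or angle between tape_roll's own z axis and vertical above 0.25 rad)).
It also fails if it takes over 61 s, if anything falls off the work surface, if the arm or the gripper's body presses on something with over 40 N, if the wrist force passes 120 N, or if a joint passes its speed limit or range.

## Working session

There is one attempt and no reset: what is moved stays moved. The work goes in short steps, Python scripts to look and compute and a shell command to move; the robot and the scene stay as the last step left them, time stands still between calls to the robot, and variables do not carry over. Pictures are saved under pics/ and viewed, on a budget of 10 in all, crops included, one or two more only if the job needs it, and the job is handed in when it is done.

```bash
mkdir -p pics; ls
cat > h.py <<'E'
import numpy as np, cv2
from cell import manip
def ray(p,rc):
    K=np.array(p["intrinsics"]);d=np.array(p["dist"],float);T=np.array(p["T"])
    u=cv2.undistortPoints(np.array([[[rc[1],rc[0]]]],float),K,d)[0,0]
    v=T[:3,:3]@np.array([u[0],-u[1],-1]);return T[:3,3],v/np.linalg.norm(v)
def tri(rs):
    A=sum(np.eye(3)-np.outer(v,v) for o,v in rs);b=sum((np.eye(3)-np.outer(v,v))@o for o,v in rs)
    x=np.linalg.solve(A,b);return x,[np.linalg.norm((np.eye(3)-np.outer(v,v))@(x-o)) for o,v in rs]
def onz(p,rc,z):
    o,v=ray(p,rc);return o+v*(z-o[2])/v[2]
def proj(p,X):
    K=np.array(p["intrinsics"]);d=np.array(p["dist"],float);T=np.array(p["T"])
    c=(np.atleast_2d(X)-T[:3,3])@T[:3,:3]
    return cv2.projectPoints(c*[1,-1,-1],np.zeros(3),np.zeros(3),K,d)[0][:,0]
E
python3 - <<'E'
from h import *
np.set_printoptions(precision=1,suppress=True)
print(manip.pinch_z,manip.state())
P={c:manip.get_image(c) for c in("scene","top")}
for c in P:
    print(c,np.array(P[c]["T"])[:3,3]);cv2.imwrite(f"pics/{c}0.png",P[c]["pixels"][:,:,::-1])
for n in("paintbox","leaf_hinge","leaf_edge","lid_hinge","lid_edge","paint_tube","medium_jar","tape_roll"):
    rs=[]
    for c in P:
        m=manip.mark_of(P[c],n)
        if m: print(n,c,m[0]["position"],round(m[0]["confidence"],2),onz(P[c],m[0]["position"],0)[:2]);rs.append(ray(P[c],m[0]["position"]))
    if len(rs)==2: x,e=tri(rs);print("   ->",x,np.array(e))
E
```

```text
pics
18.700000000000003 {'time_s': 0.0, 'q': array([ 1. ,  0.2,  1.6,  0. ,  1.3, -0.2]), 'joint_vel': array([ 0.,  0.,  0.,  0., -0.,  0.]), 'joint_efforts': array([ -0. , -43. , -32.6,  -0. ,   0. ,   0. ]), 'position': array([234.6, 605.6, 230.1]), 'orientation': array([[-0. , -0.9,  0.4],
       [-0. ,  0.4,  0.9],
       [-1. ,  0. , -0. ]]), 'contact_force': array([-0.9,  0. , -0.3]), 'moment': array([ 0.,  0., -0.]), 'opening': 0.9961935395906291}
scene [1369.   262.1 1003.3]
top [486.4  62.4 930.3]
paintbox scene [195.2, 328.5] 0.91 [500.1  82.5]
paintbox top [247.3, 320.9] 0.83 [507.6  70. ]
   -> [506.   76.7   5.2] [6.9 6.9]
leaf_hinge scene [158.4, 297.7] 0.88 [388.4 -31.3]
leaf_hinge top [267.8, 354.8] 0.93 [456.6 -10.7]
   -> [459.5  -7.4  73.1] [2.5 2.5]
leaf_edge scene [105.2, 296.1] 0.71 [164.7 -98. ]
leaf_edge top [272.6, 363.7] 0.59 [444.7 -31.8]
   -> [456.   -9.  242.8] [1.9 1.9]
lid_hinge scene [274.1, 387.4] 0.62 [702.9 269.4]
lid_hinge top [218.6, 277.0] 0.85 [579.8 176.3]
   -> [ 592.6  234.6 -178.1] [36.7 36.7]
lid_edge scene [149.2, 384.6] 0.58 [291.8 196.9]
lid_edge top [188.4, 233.9] 0.78 [657.6 283.6]
   -> [604.  215.2 290.5] [0.7 0.7]
paint_tube top [176.8, 371.7] 0.67 [679.1 -60.1]
medium_jar scene [199.6, 325.5] 0.24 [516.7  78.4]
medium_jar top [280.9, 402.6] 0.78 [ 422.7 -124.7]
   -> [420.1 -40.5 -91.2] [100.6 100.6]
tape_roll scene [275.8, 388.1] 0.73 [707.1 271.7]
tape_roll top [246.2, 316.9] 0.28 [510.4  79.6]
   -> [ 516.8  179.8 -292. ] [94.7 94.7]
```

View pics/scene0.png

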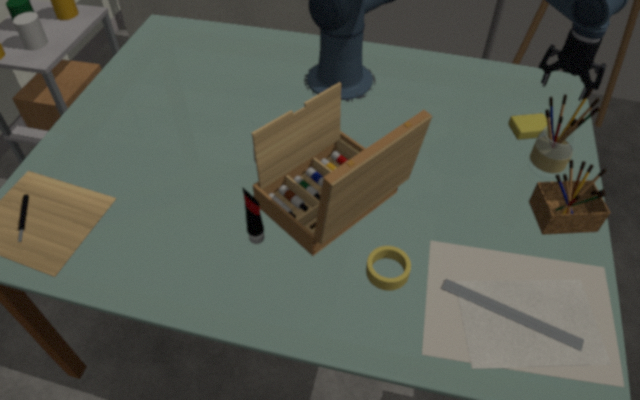

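View pics/top0.png

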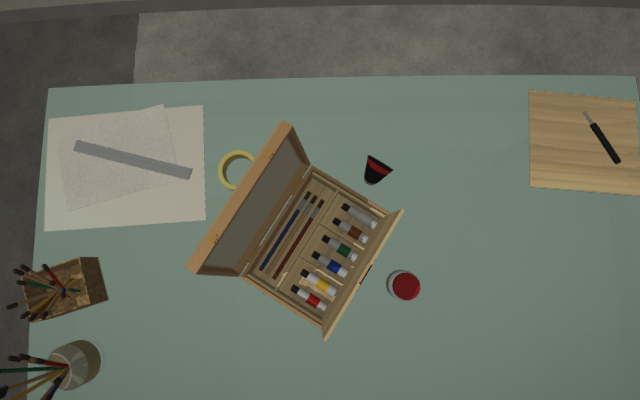

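The scene view shows the leaf upright on the robot side (free edge around (300,110)) and the lid leaning slightly back. The tube, jar and tape roll stand clear of the box. In the top view the jar is in front of the leaf at (405,286), the tube at (376,170) and the tape behind the lid at (237,170). I'll fit one box model to the marks and overlay it as a check.

```bash
cat >> h.py <<'E'
def model(p):  # x,y,yaw,leaf,lid
    x,y,a,tf,tl=p; c,s=np.cos(a),np.sin(a)   # a = yaw of box x axis
    W=lambda bx,by,bz: np.array([x+c*bx-s*by,y+s*bx+c*by,bz])
    lf=lambda bx,r,h: W(bx,-96+r*np.cos(tf)-h*np.sin(tf),60+r*np.sin(tf)+h*np.cos(tf))
    ld=lambda bx,r,h: W(bx,112-r*np.cos(tl)+h*np.sin(tl),75.5+r*np.sin(tl)+h*np.cos(tl))
    return W,lf,ld
def marks(P,names):
    out=[]
    for c in P:
        for n in names:
            m=manip.mark_of(P[c],n)
            if m: out.append((c,n,m[0]["position"],m[0]["confidence"]))
    return out
def fit(P,M,p0):
    from scipy.optimize import least_squares
    def res(q):
        p=[q[0]*100,q[1]*100,*q[2:]];W,lf,ld=model(p)
        pt=dict(paintbox=W(0,0,0),leaf_hinge=lf(0,0,0),leaf_edge=lf(0,180,0),lid_hinge=ld(0,0,0),lid_edge=ld(0,222,26))
        return np.concatenate([(proj(P[c],pt[n])[0]-[rc[1],rc[0]])*k for c,n,rc,k in M])
    s=least_squares(res,[p0[0]/100,p0[1]/100,*p0[2:]],loss="soft_l1",f_scale=2)
    return np.array([s.x[0]*100,s.x[1]*100,*s.x[2:]]),res(s.x)
def overlay(P,p,f):
    W,lf,ld=model(p);R=[(-1,0),(1,0),(1,1),(-1,1)];ims=[]
    for c in P:
        im=np.ascontiguousarray(P[c]["pixels"][:,:,::-1])
        for pts,col in(([W(150*sx,110*sy,75) for sx,sy in[(-1,-1),(1,-1),(1,1),(-1,1)]],(0,255,0)),
            ([lf(137*a,180*b,0) for a,b in R],(255,0,255)),([ld(150*a,222*b,26) for a,b in R],(0,0,255))):
            cv2.polylines(im,[np.round(proj(P[c],np.array(pts))).astype(int)],True,col,1)
        ims.append(im)
    cv2.imwrite(f,np.hstack([i[60:360,150:510] for i in ims]))
E
python3 - <<'E'
from h import *
np.set_printoptions(precision=3,suppress=True)
P={c:manip.get_image(c) for c in("scene","top")}
M=marks(P,("paintbox","leaf_hinge","leaf_edge","lid_hinge","lid_edge"))
M=[m for m in M if not(m[0]=="scene" and m[1]=="lid_hinge")]
p,r=fit(P,M,[512,73,-0.57,1.59,1.73]);print(p,r)
np.save("p.npy",p);overlay(P,p,"pics/ov.png")
for n,h in(("paint_tube",160),("medium_jar",85),("tape_roll",38)):
    m=manip.look_for(P["top"],n)
    if m: b=m[0]["box"];print(n,m[0]["confidence"],onz(P["top"],[b[1],b[0]],h))
s=manip.state();print(s["orientation"],s["position"])
E
```

```text
[509.47   76.891  -0.59    1.594   1.709] [-0.609 -0.983 -1.5    1.268  0.607 -1.434 -2.84  -1.149  1.564 -0.024
 -1.831 -2.892 -0.923  1.39   0.101  0.497 -2.417 -0.497]
paint_tube 0.8 [657.563 -50.718 160.   ]
medium_jar 0.91 [ 420.02  -110.107   85.   ]
tape_roll 0.75 [691.4   266.373  38.   ]
[[-0.    -0.932  0.361]
 [-0.     0.361  0.932]
 [-1.    -0.    -0.   ]] [234.932 606.046 231.256]
```

View pics/ov.png

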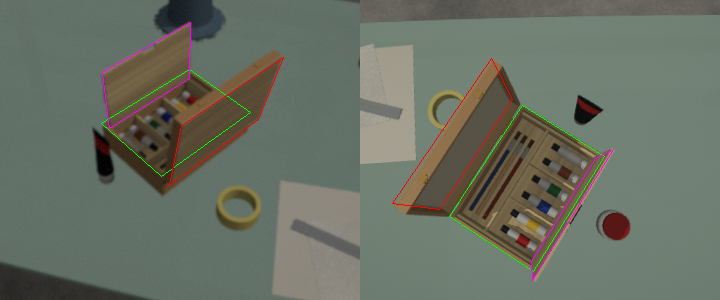

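The overlay matches the leaf, rim and lid closely in both views. I'll raise and twist so that tool z lies along box +y and tool y along box −x, then close the fingers.

```bash
cat >> h.py <<'E'
def where():
    p=np.load("p.npy");s=manip.state();d=np.array(s["position"])
    c,n=np.cos(p[2]),np.sin(p[2]);R=np.array([[c,n,0],[-n,c,0],[0,0,1]])
    f=np.array(s["contact_force"])
    print("t %.2f box xyz"%s["time_s"],np.round(R@(d-[p[0],p[1],0]),1),"F(box)",np.round(R@f,1),"zdir",np.round(R@np.array(s["orientation"])[:,2],3),"open",round(s["opening"],2))
E
python3 -m creep '[[-2,0,0,3,0],[-4,0,0,6,0],[-6,0,0,9,0],[-8,0,0,12,0],[-10,0,0,12.6,0],[-10,0,0,12.6,0],[-10,0,0,12.6,0],[-10,0,0,12.6,0]]' 40; python3 -c "from h import *;where()"
```

```text
time_s: 2.45
position: [234.6, 605.6, 329.4]
orientation: [[-0.001, -0.831, 0.556], [-0.002, 0.556, 0.831], [-1.0, -0.0, -0.003]]
contact_force: [-0.3, -1.0, -0.0]
opening: -0.003
t 2.45 box xyz [-522.5  286.3  329.4] F(box) [ 0.3 -1.  -0. ] zdir [-0.001  1.    -0.003] open -0.0
```

```bash
python3 -m creep '[[0,-2,-1.7,0,0],[0,-6,-5,0,0],[0,-10,-8.3,0,0],[0,-14,-11.6,0,0],[0,-18,-14.9,0,0],[0,-22,-18.2,0,0],[0,-26,-21.5,0,0],[0,-30,-24.8,0,0],[0,-34,-28,0,0],[0,-38,-31.4,0,0],[0,-40,-33,0,0],[0,-40,-33,0,0]]' >/dev/null; python3 -c "from h import *;where()"
python3 -m creep '[[0,-2,-1.7,0,0],[0,-5,-4.5,0,0],[0,-8,-7,0,0],[0,-10.5,-9,0,0],[0,-12.2,-10.4,0,0],[0,-12.2,-10.4,0,0],[0,-12.2,-10.4,0,0]]' ; python3 -c "from h import *;where()"
```

```text
t 3.65 box xyz [-119.8  -45.9  329.9] F(box) [-0.5  0.8 -0.2] zdir [ 0.008  1.    -0.002] open 0.0
time_s: 4.35
position: [427.1, -44.2, 330.3]
orientation: [[-0.002, -0.831, 0.556], [0.001, 0.556, 0.831], [-1.0, 0.002, 0.0]]
contact_force: [-0.4, 0.4, 0.2]
opening: -0.001
t 4.35 box xyz [  -1.1 -146.4  330.3] F(box) [-0.6  0.1  0.2] zdir [-0.001  1.     0.   ] open -0.0
```

```bash
python3 -m creep '[[3,0,0,0,0],[6,0,0,0,0],[9,0,0,0,0],[11.5,0,0,0,0],[12.5,0,0,0,0],[12.5,0,0,0,0],[12.5,0,0,0,0]]' >/dev/null; python3 -c "
from h import *;where()
for t in np.arange(1.5,-.01,-.1):
    r=145-30*(1.5-t)/1.5
    print('%.2f y %.1f z %.1f'%(t,-96+r*np.cos(t)-3*np.sin(t)-14.5,60+r*np.sin(t)+3*np.cos(t)))"
```

```text
t 5.05 box xyz [-1.000e-01 -1.462e+02  2.075e+02] F(box) [-0.  -0.3  0.8] zdir [-0.001  1.     0.001] open -0.0
1.50 y -103.2 z 204.8
1.40 y -89.2 z 201.4
1.30 y -75.7 z 196.7
1.20 y -62.9 z 190.6
1.10 y -51.0 z 183.5
1.00 y -40.1 z 175.2
0.90 y -30.2 z 166.0
0.80 y -21.4 z 156.1
0.70 y -13.8 z 145.4
0.60 y -7.4 z 134.2
0.50 y -2.2 z 122.6
0.40 y 1.6 z 110.7
0.30 y 4.2 z 98.6
0.20 y 5.5 z 86.6
0.10 y 5.6 z 74.7
-0.00 y 4.5 z 63.0
```

```bash
python3 -m creep '[[0,0,1.5,0,0],[0,0,2.7,0,0],[0.1,0,3.5,0,0],[0.3,0,4.3,0,0],[0.4,0,5,0,0],[0.6,0,5.7,0,0],[0.8,0,6.4,0,0],[1.1,0,7,0,0],[1.4,0,7.7,0,0],[1.7,0,8.3,0,0],[2.4,0,9.5,0,0],[2.4,0,9.5,0,0]]' >/dev/null
python3 - <<'E'
from h import *
where()
P={c:manip.get_image(c) for c in("scene","top")}
cv2.imwrite("pics/l1.png",np.hstack([P[c]["pixels"][60:360,150:510,::-1] for c in P]))
E
```

```text
t 6.25 box xyz [ -1.2 -51.  180.9] F(box) [-0.  -0.2 -0.4] zdir [-0.002  1.    -0.   ] open -0.0
```

View pics/l1.png

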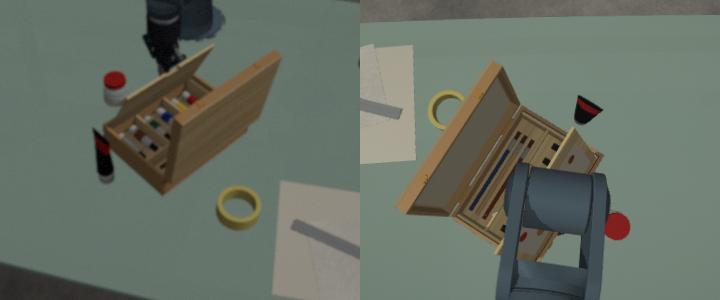

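The scene view shows the leaf at roughly 55° following the finger, and everything else where it was. I'll continue folding.

```bash
python3 -m creep '[[0.8,0,1.1,0,0],[1.7,0,2.1,0,0],[2.7,0,3,0,0],[3.8,0,3.7,0,0],[4.9,0,4.4,0,0],[6.1,0,4.9,0,0],[7.3,0,5.3,0,0],[8.5,0,5.5,0,0],[9.7,0,5.7,0,0],[10.5,0,5.7,0,0],[11,0,5.7,0,0],[11,0,5.7,0,0]]' >/dev/null; python3 -c "from h import *;where()"
python3 -m creep '[[0.3,0,0,0,0],[0.6,0,0,0,0],[0.8,0,0,0,0],[1,0,0,0,0],[1,0,0,0,0],[1,0,0,0,0]]' >/dev/null; python3 -c "from h import *;where()"
```

```text
t 7.55 box xyz [-1.   4.6 71.3] F(box) [ 0.8 -0.3  0.1] zdir [-0.     1.    -0.001] open 0.0
t 8.15 box xyz [-0.1  5.3 63. ] F(box) [-2.4  0.3  4.8] zdir [-0.001  1.     0.   ] open 0.0
```

```bash
python3 -m creep '[[0.1,0,0,0,0],[0.2,0,0,0,0],[0.2,0,0,0,0],[0.2,0,0,0,0]]' >/dev/null; python3 -c "from h import *;where()"
```

```text
t 8.55 box xyz [-0.1  5.4 62.8] F(box) [-7.6 -4.4 20. ] zdir [-0.001  1.    -0.001] open -0.0
```

Fz rose from 5 to 20 N with no further travel, and the tip is at z = 63 mm, so the leaf is seated. I'll retract, check it, and go over the lid.

```bash
python3 -m creep '[[-1,0,0,0,0],[-4,0,0,0,0],[-8,0,0,0,0],[-12,0,0,0,0],[-16,0,0,0,0],[-20,0,0,0,0],[-24,0,0,0,0],[-27,0,0,0,0],[-29,0,0,0,0],[-30,0,0,0,0],[-30,0,0,0,0],[-30,0,0,0,0]]' >/dev/null; python3 -c "from h import *;where()"
python3 -m creep '[[0,0,2,0,0],[0,0,5,0,0],[0,0,8,0,0],[0,0,11,0,0],[0,0,14,0,0],[0,0,17,0,0],[0,0,20,0,0],[0,0,22,0,0],[0,0,22,0,0],[0,0,22,0,0]]' >/dev/null
python3 - <<'E'
from h import *
where()
P={c:manip.get_image(c) for c in("scene","top")}
cv2.imwrite("pics/l2.png",np.hstack([P[c]["pixels"][60:360,150:510,::-1] for c in P]))
M=marks(P,("paintbox","leaf_hinge","leaf_edge","lid_edge"));print(M)
p,r=fit(P,M,[509,77,-0.59,0.0,1.71]);print(p.round(3),r.round(1))
E
```

```text
t 9.75 box xyz [ -0.8   4.9 358.8] F(box) [ 0.3  0.2 -0.7] zdir [-0.     1.    -0.001] open 0.0
t 10.75 box xyz [ -0.9 224.6 358.2] F(box) [-0.5  0.4 -0. ] zdir [-0.001  1.    -0.003] open -0.0
[('scene', 'paintbox', [196.1, 329.2], 0.72), ('scene', 'leaf_hinge', [159.9, 298.8], 0.8), ('scene', 'lid_edge', [148.0, 385.1], 0.69), ('top', 'paintbox', [246.8, 317.6], 0.62), ('top', 'leaf_hinge', [268.4, 354.8], 0.56), ('top', 'leaf_edge', [223.7, 284.4], 0.58), ('top', 'lid_edge', [191.1, 236.4], 0.62)]
[ 5.09105e+02  7.68500e+01 -5.85000e-01  1.30000e-01  1.68900e+00] [-2.6  0.9  1.5  1.3 -0.8 -0.8  0.3 -0.  -0.7  0.3  1.   1.3 -1.4 -0.2]
```

View pics/l2.png

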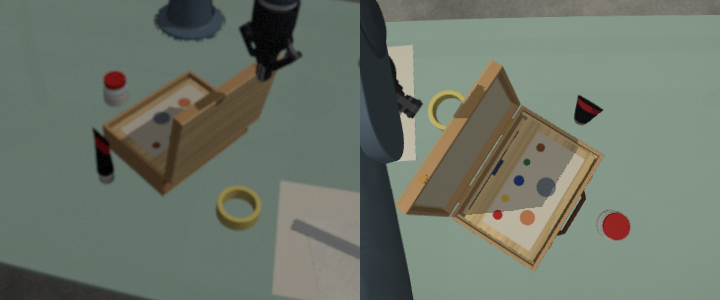

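The leaf lies flat in the box with the stained face up, seen in both views, and the box and neighbours are unmoved. The hand is behind the lid. The fit's leaf value of 0.13 rests on one oblique view. The seated tip height of 62.8 mm is the stronger evidence.

```bash
python3 -m creep '[[2,0,0,0,0],[5,0,0,0,0],[7.5,0,0,0,0],[9.3,0,0,0,0],[9.3,0,-0.5,0,0],[9.3,0,-1.5,0,0],[9.3,0,-2.5,0,0],[9.3,0,-3,0,0],[9.3,0,-3,0,0]]' >/dev/null; python3 -c "
from h import *;where()
for t in np.arange(1.6,-.01,-.1):
    r=190
    y,z=112-r*np.cos(t)+26*np.sin(t)+14.5,75.5+r*np.sin(t)+26*np.cos(t)
    print('%.2f y %.1f z %.1f'%(t,y,z))"
```

```text
t 12.15 box xyz [-1.000e-01  1.946e+02  2.688e+02] F(box) [ 0.1  0.5 -0.1] zdir [0.    1.    0.001] open -0.0
1.60 y 158.0 z 264.7
1.50 y 139.0 z 266.9
1.40 y 119.8 z 267.2
1.30 y 100.7 z 265.5
1.20 y 81.9 z 262.0
1.10 y 63.5 z 256.6
1.00 y 45.7 z 249.4
0.90 y 28.8 z 240.5
0.80 y 12.8 z 229.9
0.70 y -2.1 z 217.8
0.60 y -15.6 z 204.2
0.50 y -27.8 z 189.4
0.40 y -38.4 z 173.4
0.30 y -47.3 z 156.5
0.20 y -54.5 z 138.7
0.10 y -60.0 z 120.3
-0.00 y -63.5 z 101.5
```

```bash
python3 -m creep '[[0.1,0,-1,0,0],[0.2,0,-2,0,0],[0.2,0,-2.9,0,0],[0.2,0,-3.7,0,0],[0.1,0,-4.7,0,0],[0,0,-5.6,0,0],[0,0,-6.6,0,0],[0,0,-7.5,0,0],[0.1,0,-8.5,0,0],[0.2,0,-9.4,0,0],[0.3,0,-10.4,0,0],[0.5,0,-11.3,0,0]]'
python3 - <<'E'
from h import *
where()
P={c:manip.get_image(c) for c in("scene",)}
cv2.imwrite("pics/l3.png",np.hstack([P[c]["pixels"][60:360,150:510,::-1] for c in P]))
E
```

```text
time_s: 13.35
position: [554.2, 144.5, 261.9]
orientation: [[-0.0, -0.831, 0.556], [-0.0, 0.556, 0.831], [-1.0, 0.0, -0.001]]
contact_force: [2.1, 0.1, 1.9]
opening: -0.001
t 13.35 box xyz [ -0.4  81.1 261.9] F(box) [1.7 1.3 1.9] zdir [-0.     1.    -0.001] open -0.0
```

View pics/l3.png

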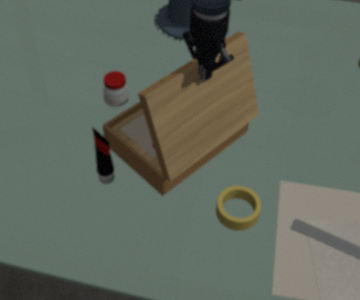

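The scene view shows the lid past upright (about 70°), turning with the finger on its outer face. I'll carry on along the arc.

```bash
python3 -m creep '[[0.5,0,-1.8,0,0],[1.2,0,-3.6,0,0],[2.1,0,-5.3,0,0],[3.2,0,-6.9,0,0],[4.4,0,-8.4,0,0],[5.8,0,-9.7,0,0],[7.3,0,-11,0,0],[8.9,0,-12,0,0],[9.7,0,-12.5,0,0],[10.5,0,-12.9,0,0],[11.4,0,-13.3,0,0],[12,0,-13.5,0,0]]' >/dev/null; python3 -c "from h import *;where()"
python3 -m creep '[[0.5,0,-0.2,0,0],[1,0,-0.4,0,0],[1.5,0,-0.5,0,0],[2,0,-0.6,0,0],[2.4,0,-0.7,0,0],[2.8,0,-0.8,0,0],[3.2,0,-0.8,0,0],[3.5,0,-0.8,0,0],[3.5,0,-0.8,0,0],[3.5,0,-0.8,0,0]]' >/dev/null; python3 -c "from h import *;where()"
```

```text
t 14.60 box xyz [ -0.7 -53.2 141.5] F(box) [ 0.1 -1.   2.2] zdir [-0.001  1.    -0.001] open -0.0
t 15.60 box xyz [ -0.6 -60.8 107.1] F(box) [0.1 0.4 0.1] zdir [-0.  1.  0.] open -0.0
```

```bash
python3 -m creep '[[0.2,0,0,0,0],[0.4,0,0,0,0],[0.5,0,0,0,0],[0.6,0,0,0,0],[0.6,0,0,0,0],[0.6,0,0,0,0]]' >/dev/null; python3 -c "from h import *;where()"
```

```text
t 16.20 box xyz [ -0.4 -60.8 101.5] F(box) [-1.7 -1.   3.1] zdir [-0.  1. -0.] open 0.0
```

Contact is at the shut height, so I'll press a little harder to seat it.

```bash
python3 -m creep '[[0.1,0,0,0,0],[0.2,0,0,0,0],[0.3,0,0,0,0],[0.3,0,0,0,0],[0.3,0,0,0,0],[0.3,0,0,0,0]]' >/dev/null; python3 -c "from h import *;where()"
```

```text
t 16.80 box xyz [ -0.2 -60.8 101.4] F(box) [-11.8  -7.1  26.7] zdir [-0.001  1.    -0.001] open -0.0
```

```bash
python3 -m creep '[[-0.5,0,0,0,0],[-2,0,0,0,0],[-5,0,0,0,0],[-9,0,0,0,0],[-13,0,0,0,0],[-17,0,0,0,0],[-20,0,0,0,0],[-20,0,-4,0,0],[-20,0,-8,0,0],[-20,0,-10,0,0],[-20,0,-10,0,0],[-20,0,-10,0,0]]' >/dev/null
python3 - <<'E'
from h import *
np.set_printoptions(precision=3,suppress=True)
where()
P={c:manip.get_image(c) for c in("scene","top")}
M=marks(P,("lid_edge","lid_hinge","paintbox"));print(M)
p=np.load("p.npy");p[3]=0;p[4]=0;overlay(P,p,"pics/end.png")
for n,h in(("paint_tube",160),("medium_jar",85),("tape_roll",38)):
    m=manip.look_for(P["top"],n)
    if m: b=m[0]["box"];print(n,m[0]["confidence"],onz(P["top"],[b[1],b[0]],h))
E
```

```text
t 18.00 box xyz [  -0.4 -160.7  298. ] F(box) [-0.1  0.1 -0.3] zdir [0.    1.    0.001] open -0.0
[('scene', 'lid_edge', [150.6, 299.1], 0.62), ('scene', 'lid_hinge', [204.6, 359.0], 0.71), ('scene', 'paintbox', [199.9, 329.6], 0.95), ('top', 'lid_edge', [273.8, 363.0], 0.74), ('top', 'lid_hinge', [217.3, 274.5], 0.92), ('top', 'paintbox', [246.4, 318.6], 0.95)]
paint_tube 0.69 [656.749 -49.233 160.   ]
tape_roll 0.56 [691.202 258.384  38.   ]
```

View pics/end.png

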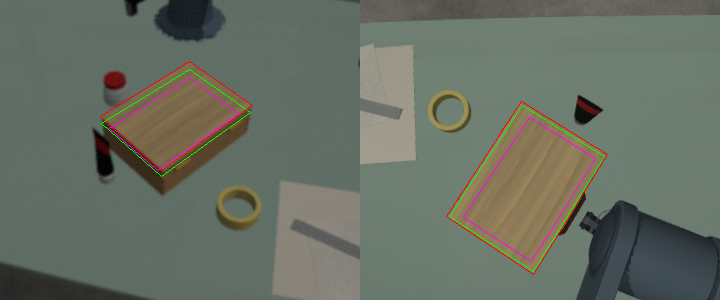

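In both views the lid outline lies on the model's shut lid. The tube, jar and tape are where they were, and the hand is clear at z = 298 mm. I'm handing in.

```bash
python3 -c "from cell import manip;print(manip.finish_job())"
```

```text
the job is handed in; nothing more can be done
None
```

The paint box is packed and the job is handed in after about 18 s of robot time; no verdict was reported. With the fingers closed, I pushed the leaf down flat from its front side. I then went over the lid and pushed it shut from behind.

**Checks that agreed**
- **Leaf:** under about 20 N the fingertip stopped at 62.8 mm (63 mm expected when flat), and the pictures showed it lying flat.
- **Lid:** under about 27 N the fingertip stopped at 101.4 mm (101.5 mm expected when shut), and its outline matched the shut lid in both final views.
- **Box and paint tube:** the box matched its starting outline, and the tube measured within 2 mm of where it stood.
- **Hand:** it finished clear, with the fingertip at 298 mm.

**Checks that disagreed or were incomplete**
- **Leaf angle:** a camera fit gave 0.13 rad, which would be outside the limit. It rested on one oblique mark, so I relied on the fingertip height instead.
- **Tape roll:** it appeared to shift 8 mm. I put this down to the open lid partly hiding it in the first picture.
- **Jar:** the arm hid it from the top camera at the end, so I only checked by eye in the scene view that it stood where it had.

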